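# Fetch the next shaft from behind the bolt tote

## Robot

A 6-joint arm with a two-finger parallel gripper is mounted at the origin on a cart in front of the work surface, level with it; the furniture and walls round the work are solid. World frame = base frame: x ahead of the robot, y to its left, z up, the work surface at z = 0. Lengths are in m, angles in rad, forces in N, time in s.
With the tool pointing down it reaches from about 0.25 to 0.8 m from the base axis. Payload 8.5 kg.
Tool frame: the origin (TCP) lies between the finger pads; the fingertips stand 19 mm ahead of it and the grasp point (between the pads) is the TCP; z points along the fingers, y is the line along which they close (so a half turn about z gives the same grasp; the last joint's range is limited). The gripper opens to 85 mm and grips with 20 to 120 N. Pads are 22 mm wide; open, the fingers measure 114 mm over their backs; the gripper's body (76 mm by 85 mm) begins 54 mm behind the grasp point. The pads swing forward as they close: fully open they stand 13 mm farther back than shut.
Start: joints at [1.193, 0.238, -0.013, 1.319, 0, 1.571], TCP at [0.194, 0.488, 0.25] pointing down, gripper open.
Joint ranges: [-2.66, 2.66], [-1.03, 1.9], [-1.14, 1.46], [-1.82, 2.27], [-1.45, 1.34], [-3.14, 3.14]. Speed limits (rad/s): [2.22, 2.22, 2.79, 3.14, 3.14, 3.14].

## Interface

Orientations are given as a unit quaternion [x, y, z, w].
In Python, from cell import arm, vision, workorder, finder gives the robot as it stands. The module is installed in compiled form; this text tells all that it offers.
- The arm moves only by the shell command python3 -m handwheel 'ROWS' [OPENING]. ROWS is JSON, a list of rows, each an object with "travel": the shift along the tool's x, y, z in m, a list of three; "rot": the turn, a rotation vector about the tool's x, y, z in rad, a list of three. A call has 1 to 20 rows; each row shifts and turns the commanded pose from where the row before left it, along the tool's axes as they then stand; what a row does not reach is not made up. A row lasts 1/12 s, in which the tool goes at most 41.7 mm and 7.16 degrees, less where a joint would pass 70% of its speed; a pose out of reach is approached as far as the arm can. A call is refused whole if a number of a shift passes 0.0417 or a number of a turn 0.125, either way. A call with a gripper value outside its range is refused whole. OPENING is the finger opening in m, from 0 to 0.0854, set as the call begins (- or left out, the last holds). The fingers move at their own pace and stop on an object; the grip force is fixed at half the most. Time passes only in rows, so rows that do not move let the fingers close. It gives the time, the measured TCP pose, the force, the opening and the grip force at its end, in the units of the state.
- arm.read_state(): the state, without advancing time (a new reading comes with each control period).
- vision.snapshot(name): name is "scene" or "top" or "wrist"; returns a dict with "image" (480x640x3 uint8, red, green, blue), "vfov" (degrees; the focal length in pixels is half the picture's height over the tangent of half this angle, whatever the lens; pixels are square), "cx", "cy" (the principal point, pixels), "extrinsics" (4x4, takes a point from world to camera coordinates); the wrist camera has in their place "mount" (4x4, takes a point from camera to tool coordinates, whose origin is the TCP and whose axes are the flange's). Camera axes: x right, y down, z forward; pixel columns grow to the right and rows downward; lengths in m; the calibration is good to about 2 mm. A picture is of the moment at which its call begins: read the wrist's pose just before it. There is no depth.
- workorder.close_job(): hands the job in; it is judged then, once.
Trained networks look in a picture, given as the dict that the camera call returned (one of the last four; its "shot" number tells which), for a name from the list of things; names that differ only in an ending like _2 or _b are one class to them, and where a whole thing is asked for, a point or a joint stands for the part that bears it (a point fixed in the world has none). Each returns a list of dicts, best first, with "conf" (0 to 1); they miss things now and then, are a little off and sometimes report something else, mostly with a low value. They report only what shows in the picture. A call takes as long as a camera call.
- finder.find_in(picture, name): "box" ([left, top, right, bottom] in pixels, round what is visible of it).
- finder.cut_out(picture, name): "mask" (480x640 bool, what is visible of it) and "box" ([left, top, right, bottom] in pixels, round what is visible of it).
The state is a dict: "time": time; "joint_pos": joint angles; "joint_velocities": joint speeds; "joint_efforts": joint torques, N m; "tcp_pos": TCP position; "tool_rot": TCP orientation; "wrist_force": force on the tool from outside, world axes, zero at the start; "moment": the same for the moment, N m; "opening": finger opening in m; "grip_force": force on a finger pad.
Only numpy, scipy, OpenCV 4.12 (cv2) and the standard library are available. Lean on these libraries where they do the work, as an engineer would, in place of code of your own. Each camera call takes 0.05 s, during which the arm holds its last target. There are 200 camera calls.

## Task

The turned shaft to be marked next lies under the front edge of the riser shelf, shut in by the bolt tote: lift the tote out of its bay and stand it aside on the cart top, then fetch the shaft and lay it gently in the two V-blocks of the marking fixture, centred over both. Last, put the tote back down flat in its bay between the corner angles, the same way round or turned end for end. Do not bump the shelf or tip the tote, and leave the oil bottle, the tape measure and the hex key where they are.

Things in the scene. Friction and masses are not known exactly. Their poses are not given: they have to be found in the camera images.
- station: Station fixed to the cart top: a 4 mm steel deck on bars, its top 22 mm above the cart top, with a tote bay at the robot's end and a grey riser shelf on four legs behind. Origin: cart top, under the middle of the bay; x from bay to shelf, z up. Deck 136 mm wide at the bay, 260 under the shelf. The bay's corner angles end 50 mm above the cart top, lips flared; 5 mm play round the tote.
- bay (a point): Middle of the bay, on top of the deck (22 mm above the cart top), axes as the station. The tote's origin stands here when it is home.
- shelf: The grey sheet-steel riser shelf, in the station's frame (same origin and axes): x 77 to 260, y -125 to 125 mm, lower edge of its front lip 273 mm, top 293 mm above the cart top; low things lie on it (up to 25 mm). 18 mm square legs in its corners, 210 mm free between the front legs; 14 mm rails 118 mm up at the sides and rear only.
- shelf_edge (a point): Middle of the lower edge of the shelf's front lip (station x 77 mm, 273 mm above the cart top). It overhangs the shaft's axis by 25 mm, so a gripper pointing straight down does not fit over the shaft: lean the tool 30 to 45 degrees, fingers pointing down and away from the robot.
- shaft_rest (a point): Where the shaft's middle lies at the start, within 8 mm along it: station x 102 mm, 98 mm above the cart top, shaft along the station's y. It lies in two black V-notched plates, 12 mm thick, 44 mm wide along x, tops 93 mm above the cart top, 45 mm either side of the middle (a foot 10 mm high behind each); between them all is open down to the deck.
- shaft: Turned steel shaft, 160 mm long: a plain body of 30 mm diameter and 120 mm length with a journal of 18 mm diameter and 20 mm length at each end; both ends alike; about 0.7 kg. Origin on its axis at mid length, its y along its axis. With the tote home, the tote's far wall is about 22 mm in front of the shaft and as high as its top.
- tote: Open sheet-steel tote with bolts fixed inside, 130 mm along its x, 110 mm along its y, walls 92 mm high, with a dark tube handle of 20 mm diameter along its x, over its middle, on upright end plates up to 174 mm high. About 0.7 kg. Origin: centre of its underside. Free cart top to stand it on: at the cart's near edge, between the bay and the robot.
- tote_handle (a point): Middle of the tote's handle tube, 158 mm above the tote's underside; the tube runs along the tote's x, and its middle is near the tote's centre of mass.
- fixture: Marking fixture fixed to the cart top: aluminium base plate 120 mm along x, 86 along y, its top 32 mm above the cart top, with two dark steel V-blocks, 20 mm thick along x, 60 wide along y, centred 34 mm either side of the middle, tops 80 mm above the cart top. The 90 degree V runs along x, 40 mm wide at the top, 20 deep; 48 mm free between the blocks. Origin: on the cart top, under its middle.
- v_rest (a point): Where the shaft's middle is when it lies centred in both V-blocks: over the fixture's middle, 81 mm above the cart top; axes as the fixture, shaft along x either way round.
- oil_bottle: Bystander: small brown oil bottle with white nozzle, 34 mm diameter, 104 mm high, standing. Origin: centre of its underside.
- tape_measure: Bystander: yellow pocket tape measure, 62 x 68 x 35 mm, lying. Origin: centre of its underside.
- hex_key: Bystander: black L-shaped hex key, 154 mm long along its y, 38 mm wide over its bent end, 8 mm thick, lying. Origin: centre of its underside.

How it is judged:
By the outcome, as a careful person would: the job done as asked, in the order asked, and still so for the second after the job is handed in, with the robot touching nothing.
It also fails if it takes over 58 s, if anything falls off the work surface, if the arm or the gripper's body presses on something with over 40 N, if the wrist force passes 120 N, or if a joint passes its speed limit or range.

## Working session

There is one attempt and no reset: what is moved stays moved. The work goes in short steps, Python scripts to look and compute and a shell command to move; the robot and the scene stay as the last step left them, time stands still between calls to the robot, and variables do not carry over. Pictures are saved under pics/ and viewed, at most 11 in all, crops included, and the job is handed in when it is done.

```bash
mkdir -p pics; ls; cat > h.py <<'E'
import numpy as np, cv2
from cell import arm, vision, workorder, finder
from scipy.spatial.transform import Rotation as R
def K(p):
    f=240/np.tan(np.radians(p['vfov'])/2); return np.array([[f,0,p['cx']],[0,f,p['cy']],[0,0,1]])
def ext(p,s=None):
    if 'extrinsics' in p: return np.array(p['extrinsics'])
    T=np.eye(4);T[:3,:3]=R.from_quat(s['tool_rot']).as_matrix();T[:3,3]=s['tcp_pos']
    return np.linalg.inv(T@np.array(p['mount']))
def proj(X,p,E):
    c=(E[:3,:3]@np.atleast_2d(X).T+E[:3,3:]); q=K(p)@c; return (q[:2]/q[2]).T
def onz(uv,z,p,E):
    C=-E[:3,:3].T@E[:3,3]; d=E[:3,:3].T@np.linalg.inv(K(p))@np.array([uv[0],uv[1],1.])
    return C+d*(z-C[2])/d[2]
def save(p,n): cv2.imwrite('pics/'+n,cv2.cvtColor(p['image'],cv2.COLOR_RGB2BGR))
E
python3 - <<'E'
from h import *
s=arm.read_state();print({k:np.round(v,3).tolist() for k,v in s.items()})
for n in ['scene','top']:
    p=vision.snapshot(n);E=ext(p);save(p,n+'0.png');print(n,p['vfov'],p['cx'],p['cy'],np.round(-E[:3,:3].T@E[:3,3],3))
    for t in ['station','shelf','shaft','tote','fixture','oil_bottle','tape_measure','hex_key','tote_handle']:
        print(t,[(round(d['conf'],2),np.round(d['box']).tolist(),np.round(onz([(d['box'][0]+d['box'][2])/2,(d['box'][1]+d['box'][3])/2],0.05,p,E)[:2],3).tolist()) for d in finder.find_in(p,t)[:2]])
E
```

```text
pics
{'time': 0.0, 'joint_pos': [1.193, 0.239, -0.014, 1.319, -0.0, 1.571], 'joint_velocities': [-0.001, -0.003, -0.001, -0.001, 0.001, 0.002], 'joint_efforts': [0.0, -53.878, 34.643, 0.019, 0.0, -0.0], 'tcp_pos': [0.194, 0.488, 0.25], 'tool_rot': [0.188, 0.982, -0.001, -0.0], 'wrist_force': [-0.803, 0.289, 0.387], 'moment': [0.044, 0.012, -0.069], 'grip_force': 0.0, 'opening': 0.086}
scene 44.06062983374056 310.9340863248875 238.51209750487328 [0.279 0.4   0.861]
station [(0.86, [122.0, 106.0, 338.0, 361.0], [0.702, -0.315])]
shelf [(0.85, [121.0, 110.0, 268.0, 260.0], [0.835, -0.424])]
shaft []
tote [(0.65, [232.0, 239.0, 330.0, 353.0], [0.552, -0.203]), (0.58, [124.0, 108.0, 265.0, 260.0], [0.836, -0.426])]
fixture [(0.92, [327.0, 207.0, 394.0, 272.0], [0.459, -0.382])]
oil_bottle [(0.27, [230.0, 239.0, 326.0, 358.0], [0.554, -0.196])]
tape_measure [(0.91, [365.0, 353.0, 412.0, 386.0], [0.338, -0.12])]
hex_key [(0.66, [273.0, 193.0, 304.0, 246.0], [0.609, -0.388])]
tote_handle [(0.82, [231.0, 238.0, 332.0, 354.0], [0.551, -0.204])]
top 48.52444405170086 316.13360958949283 238.79960868254818 [ 0.338 -0.255  1.009]
station [(0.89, [189.0, 17.0, 371.0, 284.0], [0.698, -0.169])]
shelf [(0.84, [190.0, 15.0, 371.0, 158.0], [0.83, -0.167]), (0.38, [235.0, 323.0, 278.0, 366.0], [0.337, -0.137])]
shaft [(0.6, [240.0, 166.0, 332.0, 183.0], [0.651, -0.182])]
tote [(0.92, [244.0, 174.0, 315.0, 274.0], [0.555, -0.172]), (0.75, [378.0, 246.0, 433.0, 313.0], [0.455, -0.402])]
fixture [(0.62, [377.0, 243.0, 427.0, 310.0], [0.46, -0.396])]
oil_bottle [(0.94, [200.0, 292.0, 221.0, 313.0], [0.41, -0.052])]
tape_measure [(0.7, [238.0, 323.0, 276.0, 362.0], [0.34, -0.138])]
hex_key [(0.84, [376.0, 194.0, 456.0, 212.0], [0.598, -0.425]), (0.7, [185.0, 17.0, 372.0, 284.0], [0.698, -0.167])]
tote_handle [(0.78, [243.0, 177.0, 313.0, 276.0], [0.551, -0.17])]
```

```bash
python3 -c "
import cv2
i=cv2.imread('pics/top0.png');cv2.imwrite('pics/top0c.png',cv2.resize(i[0:400,150:500],None,fx=1.5,fy=1.5,interpolation=cv2.INTER_CUBIC))"
```

```text
(no output)
```

View pics/top0c.png

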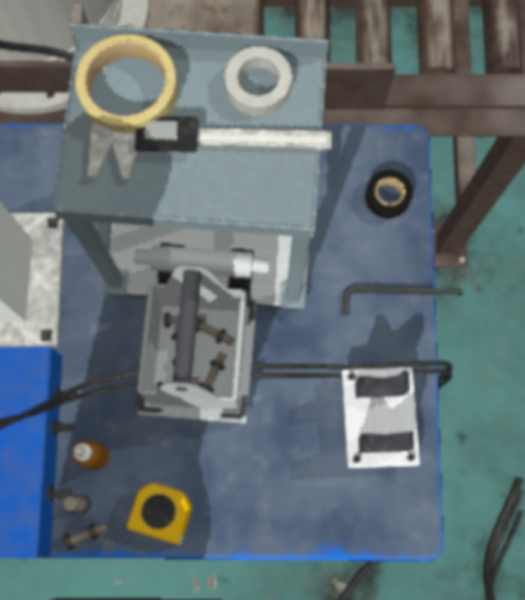

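View pics/scene0.png

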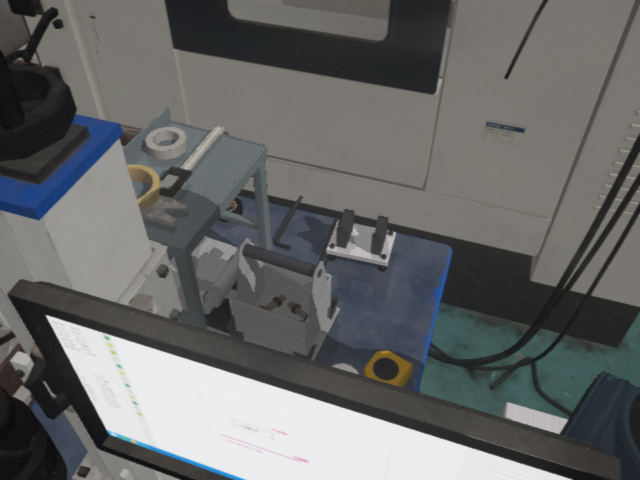

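View pics/top0.png

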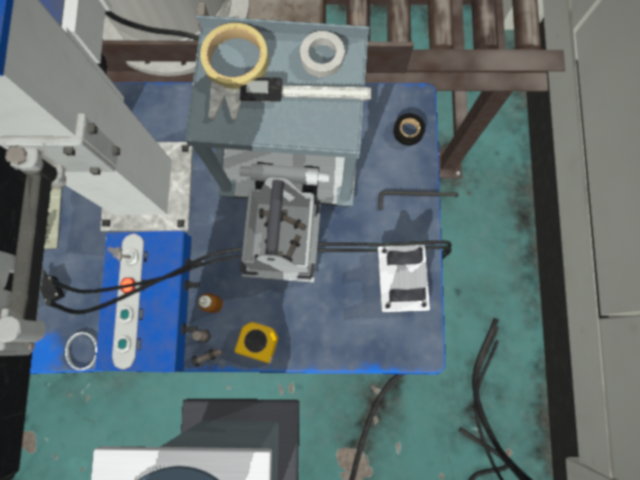

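```bash
python3 - <<'E'
from h import *
p=vision.snapshot('top');E=ext(p)
def c(u,v,z): return onz([150+u/1.5,v/1.5],z,p,E)
sh=[c(57,213,.293),c(318,230,.293),c(75,22,.293),c(328,40,.293)]
for a in sh: print('shelf',np.round(a,3))
d=sh[1]-sh[0];print('yaw from front edge',np.degrees(np.arctan2(d[0],-d[1])),np.linalg.norm(d), np.linalg.norm(sh[2]-sh[0]))
for u,v in [(137,415),(246,422)]: print('deck',np.round(c(u,v,.022),3))
for u,v in [(341,369),(412,366),(418,465),(347,468)]: print('fixt',np.round(c(u,v,.032),3))
for n,z in [('tote_handle',.18),('tote',.114),('fixture',.06),('shaft',.098),('shelf',.293)]:
    for d in finder.cut_out(p,n)[:1]:
        m=d['mask'].astype(np.uint8);r=cv2.minAreaRect(cv2.findNonZero(m))
        print(n,round(d['conf'],2),np.round(d['box']),m.sum(),[np.round(onz(q,z,p,E)[:2],3).tolist() for q in cv2.boxPoints(r)],np.round(onz(r[0],z,p,E)[:2],3))
for n in ['oil_bottle','tape_measure','hex_key']:
    d=finder.find_in(p,n)[0]['box'];print(n,[np.round(onz(q,.05 if n[0]!='h' else .008,p,E)[:2],3).tolist() for q in [d[:2],d[2:]]])
for u,v in [(190,230),(190,371),(190,350),(440,555)]: print('blue',np.round(onz((u,v),0,p,E),3),np.round(onz((u,v),.3,p,E),3))
print('cart corner',c(442,555,0))
E
```

```text
shelf [ 0.619 -0.059  0.293]
shelf [ 0.604 -0.307  0.293]
shelf [ 0.821 -0.065  0.293]
shelf [ 0.802 -0.318  0.293]
yaw from front edge -3.484444646288089 0.24856984158213202 0.20232137092870006
deck [ 0.46  -0.101  0.022]
deck [ 0.453 -0.237  0.022]
fixt [ 0.519 -0.354  0.032]
fixt [ 0.524 -0.442  0.032]
fixt [ 0.402 -0.446  0.032]
fixt [ 0.397 -0.36   0.032]
tote_handle 0.82 [244. 173. 315. 275.] 5877 [[0.453, -0.124], [0.61, -0.131], [0.601, -0.241], [0.445, -0.231]] [ 0.526 -0.182]
tote 0.96 [247. 179. 316. 269.] 5660 [[0.465, -0.113], [0.632, -0.124], [0.62, -0.242], [0.454, -0.227]] [ 0.541 -0.177]
fixture 0.88 [376. 245. 429. 312.] 3079 [[0.514, -0.352], [0.52, -0.438], [0.402, -0.442], [0.396, -0.358]] [ 0.457 -0.398]
shaft 0.83 [239. 163. 331. 185.] 1253 [[0.627, -0.102], [0.66, -0.103], [0.649, -0.264], [0.616, -0.261]] [ 0.638 -0.183]
shelf 0.97 [185.  16. 369. 158.] 22782 [[0.613, -0.054], [0.825, -0.056], [0.804, -0.328], [0.595, -0.312]] [ 0.707 -0.188]
oil_bottle [[0.425, -0.029], [0.392, -0.073]]
tape_measure [[0.379, -0.104], [0.302, -0.175]]
hex_key [[0.629, -0.357], [0.596, -0.507]]
blue [0.553 0.006 0.   ] [ 0.489 -0.071  0.3  ]
blue [ 0.286 -0.009  0.   ] [ 0.302 -0.083  0.3  ]
blue [ 0.324 -0.007  0.   ] [ 0.328 -0.081  0.3  ]
blue [-0.016 -0.46   0.   ] [ 0.089 -0.399  0.3  ]
cart corner [ 0.29449498 -0.47860081  0.        ]
```

```bash
python3 - <<'E'
from h import *
p=vision.snapshot('scene');E=ext(p);t=vision.snapshot('top');Et=ext(t)
C=-E[:3,:3].T@E[:3,3]
for uv in [(12,283),(620,472),(320,370)]:
    d=E[:3,:3].T@np.linalg.inv(K(p))@np.array([*uv,1.])
    for y in [.3,.25,.2,.15,.1]:
        X=C+d*(y-C[1])/d[1]; print(uv,np.round(X,3),np.round(proj(X,t,Et)))
s=arm.read_state();w=vision.snapshot('wrist');save(w,'w0.png');print(np.round(w['mount'],3),w['vfov'])
i=cv2.imread('pics/w0.png');j=cv2.imread('pics/top0.png')[:,:330]
cv2.imwrite('pics/w0b.png',cv2.hconcat([cv2.resize(i,(460,345)),cv2.resize(j,(237,345))]))
E
```

```text
(12, 283) [0.435 0.3   0.689] [[-541.  178.]]
(12, 283) [0.514 0.25  0.604] [[-286.  120.]]
(12, 283) [0.592 0.2   0.518] [[-124.   82.]]
(12, 283) [0.67  0.15  0.432] [[-13.  57.]]
(12, 283) [0.749 0.1   0.347] [[69. 38.]]
(620, 472) [0.219 0.3   0.687] [[-658.  546.]]
(620, 472) [0.188 0.25  0.6  ] [[-386.  549.]]
(620, 472) [0.158 0.2   0.513] [[-207.  550.]]
(620, 472) [0.127 0.15  0.426] [[-80. 551.]]
(620, 472) [0.097 0.1   0.339] [[ 14. 552.]]
(320, 370) [0.312 0.3   0.693] [[-620.  377.]]
(320, 370) [0.329 0.25  0.61 ] [[-352.  348.]]
(320, 370) [0.345 0.2   0.526] [[-179.  330.]]
(320, 370) [0.362 0.15  0.442] [[-57. 317.]]
(320, 370) [0.378 0.1   0.358] [[ 34. 307.]]
[[ 0.    -0.951 -0.31   0.08 ]
 [ 1.     0.     0.001 -0.   ]
 [-0.001 -0.31   0.951 -0.123]
 [ 0.     0.     0.     1.   ]] 67.69983301673503
```

View pics/w0b.png

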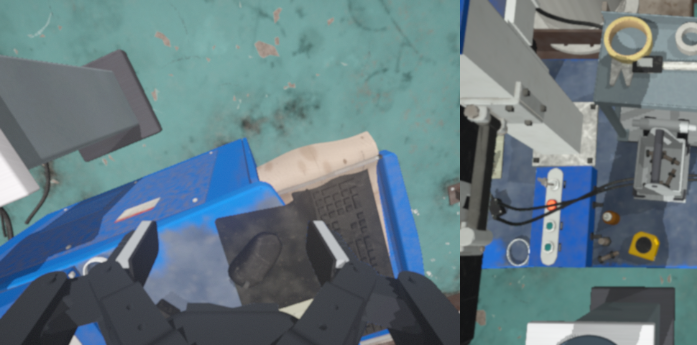

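```bash
python3 -m handwheel '[{"travel":[0,0,-0.01],"rot":[0.115,0,0]},{"travel":[0,0,-0.01],"rot":[0.115,0,0]},{"travel":[0,0,-0.01],"rot":[0.115,0,0]},{"travel":[0,0,-0.01],"rot":[0.115,0,0]},{"travel":[0,0,-0.01],"rot":[0.115,0,0]},{"travel":[0,0,-0.01],"rot":[0.115,0,0]},{"travel":[0,0,-0.01],"rot":[0.115,0,0]},{"travel":[0,0,0],"rot":[0,0,0]}]'; python3 - <<'E'
from h import *
w=vision.snapshot('wrist');save(w,'w1.png');print(arm.read_state()['joint_pos'])
E
```

```text
time: 2.27
tcp_pos: [0.1898, 0.4782, 0.2753]
tool_rot: [0.174, 0.909, -0.372, -0.071]
wrist_force: [-0.4, 0.7, -0.3]
opening: 0.0851
grip_force: 0.0
[ 1.19296775e+00  8.10792726e-01  7.33521899e-01  2.26632705e+00
 -2.78950713e-06  1.57076588e+00]
```

View pics/w1.png

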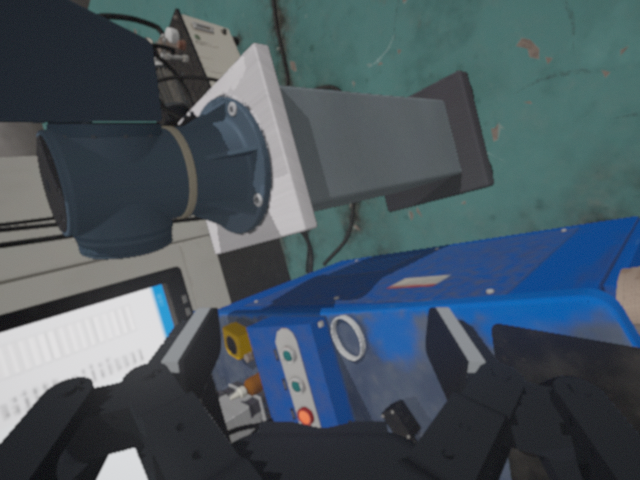

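```bash
python3 - <<'E'
from h import *
s=arm.read_state();p=vision.snapshot('wrist');E=ext(p,s);t=vision.snapshot('top');Et=ext(t)
C=-E[:3,:3].T@E[:3,3];print(C)
for uv in [(182,268),(215,430),(0,322),(255,0),(100,160)]:
    d=E[:3,:3].T@np.linalg.inv(K(p))@np.array([*uv,1.])
    for y in [.3,.2,.1,0]:
        X=C+d*(y-C[1])/d[1]; print(uv,np.round(X,3),np.round(proj(X,t,Et)))
E
```

```text
[0.14687878 0.58713817 0.3660391 ]
(182, 268) [0.151 0.3   0.255] [[-93. 481.]]
(182, 268) [0.153 0.2   0.216] [[ -2. 474.]]
(182, 268) [0.155 0.1   0.177] [[ 81. 468.]]
(182, 268) [0.156 0.    0.139] [[157. 462.]]
(215, 430) [0.282 0.3   0.266] [[-84. 381.]]
(215, 430) [0.329 0.2   0.231] [[  8. 346.]]
(215, 430) [0.377 0.1   0.196] [[ 90. 315.]]
(215, 430) [0.424 0.    0.161] [[164. 288.]]
(0, 322) [0.153 0.3   0.366] [[-168.  504.]]
(0, 322) [0.155 0.2   0.366] [[-80. 504.]]
(0, 322) [0.157 0.1   0.366] [[  7. 504.]]
(0, 322) [0.159 0.    0.366] [[ 95. 503.]]
(255, 0) [-0.1    0.3    0.102] [[-43. 632.]]
(255, 0) [-0.186  0.2    0.009] [[ 47. 662.]]
(255, 0) [-0.272  0.1   -0.083] [[123. 687.]]
(255, 0) [-0.358  0.    -0.175] [[188. 709.]]
(100, 160) [0.06 0.3  0.29] [[-126.  566.]]
(100, 160) [0.03  0.2   0.263] [[-36. 585.]]
(100, 160) [0.    0.1   0.236] [[ 50. 603.]]
(100, 160) [-0.03  0.    0.21] [[131. 620.]]
```

```bash
python3 -m handwheel '[{"travel":[0,-0.029,-0.021],"rot":[-0.115,0,0]},{"travel":[0,-0.026,-0.024],"rot":[-0.115,0,0]},{"travel":[0,-0.023,-0.027],"rot":[-0.115,0,0]},{"travel":[0,-0.020,-0.029],"rot":[-0.115,0,0]},{"travel":[0,-0.016,-0.031],"rot":[-0.115,0,0]},{"travel":[0,-0.013,-0.033],"rot":[-0.115,0,0]},{"travel":[0,-0.009,-0.034],"rot":[-0.115,0,0]},{"travel":[0,-0.005,-0.035],"rot":[-0.115,0,0]},{"travel":[0,-0.001,-0.035],"rot":[-0.115,0,0]},{"travel":[0,0.003,-0.035],"rot":[-0.115,0,0]},{"travel":[0,0.007,-0.035],"rot":[-0.115,0,0]},{"travel":[0,0,0],"rot":[0,0,0]}]'; python3 -c "
from h import *
s=arm.read_state();print(np.round(s['joint_pos'],3),R.from_quat(s['tool_rot']).as_matrix().round(3))"
```

```text
time: 3.42
tcp_pos: [0.1609, 0.4054, 0.676]
tool_rot: [0.181, 0.948, 0.256, 0.049]
wrist_force: [-0.5, -1.6, 0.5]
opening: 0.0855
grip_force: 0.0
[ 1.193 -0.104  0.617  1.765 -0.     1.571] [[-0.929  0.319  0.185]
 [ 0.369  0.804  0.467]
 [-0.     0.503 -0.865]]
```

```bash
python3 -m handwheel '[{"travel":[-0.024,-0.016,-0.0093],"rot":[0,0,0]},{"travel":[-0.024,-0.016,-0.0093],"rot":[0,0,0]},{"travel":[-0.024,-0.016,-0.0093],"rot":[0,0,0]},{"travel":[-0.024,-0.016,-0.0093],"rot":[0,0,0]},{"travel":[-0.024,-0.016,-0.0093],"rot":[0,0,0]},{"travel":[-0.024,-0.016,-0.0093],"rot":[0,0,0]},{"travel":[-0.024,-0.016,-0.0093],"rot":[0,0,0]},{"travel":[-0.024,-0.016,-0.0093],"rot":[0,0,0]},{"travel":[-0.024,-0.016,-0.0093],"rot":[0,0,0]},{"travel":[-0.024,-0.016,-0.0093],"rot":[0,0,0]},{"travel":[-0.024,-0.016,-0.0093],"rot":[0,0,0]},{"travel":[-0.024,-0.016,-0.0093],"rot":[0,0,0]},{"travel":[-0.024,-0.016,-0.0093],"rot":[0,0,0]},{"travel":[-0.024,-0.016,-0.0093],"rot":[0,0,0]},{"travel":[-0.024,-0.016,-0.0093],"rot":[0,0,0]},{"travel":[-0.024,-0.016,-0.0093],"rot":[0,0,0]},{"travel":[-0.024,-0.016,-0.0093],"rot":[0,0,0]},{"travel":[-0.024,-0.016,-0.0093],"rot":[0,0,0]}]'; python3 -c "
from h import *
s=arm.read_state();print(np.round(s['joint_pos'],3),R.from_quat(s['tool_rot']).as_matrix().round(3))"
```

```text
time: 4.92
tcp_pos: [0.4387, -0.0427, 0.6419]
tool_rot: [0.186, 0.95, 0.242, 0.065]
wrist_force: [1.1, 0.1, 0.7]
opening: 0.0851
grip_force: 0.0
[-0.419  0.226  0.943  2.268  0.506 -0.028] [[-0.923  0.321  0.214]
 [ 0.384  0.814  0.435]
 [-0.034  0.483 -0.875]]
```

```bash
cat >> h.py <<'E'
from scipy.linalg import expm,logm
def pose(pos,A,lean=0.,az=None):
    """tool down, tool-y azimuth A deg; lean deg: tool z tips towards azimuth A (tool y rises)"""
    a=np.radians(A); r=np.array([np.cos(a),np.sin(a),0]);l=np.radians(lean)
    z=np.array([0,0,-np.cos(l)])+r*np.sin(l); y=r*np.cos(l)+np.array([0,0,np.sin(l)]); x=np.cross(y,z)
    T=np.eye(4);T[:3,:3]=np.c_[x,y,z];T[:3,3]=pos;return T
def cur():
    s=arm.read_state();T=np.eye(4);T[:3,:3]=R.from_quat(s['tool_rot']).as_matrix();T[:3,3]=s['tcp_pos'];return T
def plan(T0,T1,v=.036,w=.11):
    X=np.linalg.inv(T0)@T1; L=np.real(logm(X))
    n=int(max(np.ceil(np.linalg.norm(L[:3,3])/v),np.ceil(np.linalg.norm(R.from_matrix(X[:3,:3]).as_rotvec())/w),1))
    S=np.real(expm(L/n));print(n,'rows travel',S[:3,3].round(4).tolist(),'rot',R.from_matrix(S[:3,:3]).as_rotvec().round(4).tolist())
E
python3 - <<'E'
from h import *
plan(cur(),pose([.50,-.175,.42],86.5))
E
```

```text
8 rows travel [-0.0102, -0.0217, 0.0233] rot [0.0618, 0.0147, -0.0397]
```

```bash
python3 -m handwheel '[{"travel":[-0.0102,-0.0217,0.0233],"rot":[0.0618,0.0147,-0.0397]},{"travel":[-0.0102,-0.0217,0.0233],"rot":[0.0618,0.0147,-0.0397]},{"travel":[-0.0102,-0.0217,0.0233],"rot":[0.0618,0.0147,-0.0397]},{"travel":[-0.0102,-0.0217,0.0233],"rot":[0.0618,0.0147,-0.0397]},{"travel":[-0.0102,-0.0217,0.0233],"rot":[0.0618,0.0147,-0.0397]},{"travel":[-0.0102,-0.0217,0.0233],"rot":[0.0618,0.0147,-0.0397]},{"travel":[-0.0102,-0.0217,0.0233],"rot":[0.0618,0.0147,-0.0397]},{"travel":[-0.0102,-0.0217,0.0233],"rot":[0.0618,0.0147,-0.0397]},{"travel":[0,0,0],"rot":[0,0,0]},{"travel":[0,0,0],"rot":[0,0,0]}]'; python3 - <<'E'
from h import *
s=arm.read_state();print(np.round(s['joint_pos'],3));w=vision.snapshot('wrist');E=ext(w,s);save(w,'w2.png');print(cur().round(3))
for n in ['tote_handle','shaft','tote','fixture']:
    print(n,[(round(d['conf'],2),np.round(d['box'])) for d in finder.find_in(w,n)[:2]])
# overlay model: station axes
T=np.eye(4);a=np.radians(-3.5);T[:2,:2]=[[np.cos(a),-np.sin(a)],[np.sin(a),np.cos(a)]];T[:3,3]=[.535,-.178,0]
i=w['image'].copy()
def line(P,c):
    q=proj(np.array([(T@[*x,1])[:3] for x in P]),w,E).astype(int);cv2.polylines(i,[q.reshape(-1,1,2)],False,c,1)
line([(-.065,0,.18),(.065,0,.18)],(255,0,0))
line([(-.065,-.055,.114),(.065,-.055,.114),(.065,.055,.114),(-.065,.055,.114),(-.065,-.055,.114)],(0,255,0))
line([(.077,-.125,.273),(.077,.125,.273)],(255,255,0))
line([(.102,-.08,.098),(.102,.08,.098)],(255,0,255))
w['image']=i;save(w,'w2o.png')
E
```

```text
time: 5.75
tcp_pos: [0.4996, -0.1732, 0.4184]
tool_rot: [0.03, 1.0, 0.001, -0.002]
wrist_force: [-0.5, -0.0, 0.2]
opening: 0.0853
grip_force: 0.0
[-3.340e-01  2.570e-01  4.400e-01  1.758e+00  1.000e-03 -2.740e-01]
[[-0.998  0.061 -0.002  0.5  ]
 [ 0.061  0.998  0.003 -0.173]
 [ 0.003  0.002 -1.     0.419]
 [ 0.     0.     0.     1.   ]]
tote_handle [(0.96, array([277., 165., 371., 301.]))]
shaft []
tote [(0.69, array([199., 150., 448., 440.])), (0.68, array([276., 160., 374., 302.]))]
fixture [(0.79, array([113., 114., 207., 213.])), (0.55, array([275., 164., 373., 303.]))]
```

View pics/w2o.png

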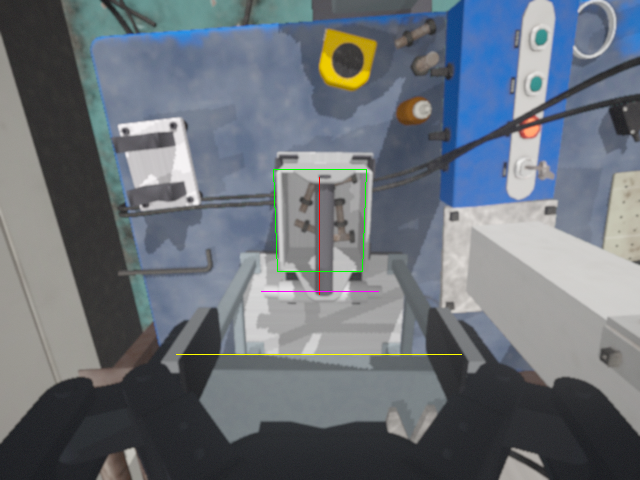

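```bash
python3 - <<'E'
from h import *
s=arm.read_state();w=vision.snapshot('wrist');E=ext(w,s)
g=cv2.cvtColor(w['image'],cv2.COLOR_RGB2GRAY)
for v in (205,225,245,262): print(v,g[v,268:384:2].tolist())
print('col326',[(v,int(g[v,326])) for v in range(150,310,3)])
m=finder.cut_out(w,'fixture')[0];r=cv2.minAreaRect(cv2.findNonZero(m['mask'].astype(np.uint8)))
print(m['conf'],[np.round(onz(q,.032,w,E)[:2],3).tolist() for q in cv2.boxPoints(r)])
for uv in [(320,200),(326,200),(332,270)]: print(uv,onz(uv,.18,w,E).round(4))
E
```

```text
205 [115, 95, 95, 105, 100, 176, 207, 180, 142, 127, 128, 146, 148, 150, 149, 149, 127, 100, 103, 99, 117, 139, 148, 142, 103, 101, 109, 116, 114, 113, 111, 105, 99, 105, 102, 98, 104, 106, 141, 150, 148, 153, 166, 167, 169, 166, 144, 139, 138, 145, 184, 186, 114, 91, 90, 88, 87, 86]
225 [115, 103, 94, 94, 93, 144, 204, 192, 144, 123, 122, 143, 149, 147, 136, 125, 114, 103, 82, 77, 84, 98, 104, 104, 94, 103, 111, 117, 116, 114, 112, 106, 101, 114, 117, 93, 89, 93, 92, 131, 149, 149, 148, 149, 149, 138, 118, 118, 118, 160, 191, 157, 92, 92, 89, 90, 92, 92]
245 [83, 81, 86, 85, 84, 116, 196, 204, 167, 122, 121, 134, 140, 141, 143, 142, 142, 141, 140, 141, 140, 142, 141, 135, 103, 103, 113, 117, 115, 116, 113, 106, 97, 135, 153, 144, 142, 143, 143, 142, 142, 142, 143, 142, 140, 127, 118, 118, 123, 141, 136, 92, 87, 90, 92, 93, 93, 90]
262 [170, 171, 171, 171, 170, 170, 174, 193, 175, 186, 180, 172, 178, 158, 133, 132, 131, 130, 131, 131, 146, 180, 193, 186, 119, 104, 114, 118, 116, 116, 113, 108, 106, 170, 192, 192, 192, 191, 192, 192, 192, 191, 192, 182, 149, 128, 129, 124, 132, 144, 1
[... 176 characters left out ...]
), (183, 87), (186, 89), (189, 112), (192, 113), (195, 113), (198, 114), (201, 114), (204, 115), (207, 114), (210, 114), (213, 113), (216, 114), (219, 116), (222, 112), (225, 114), (228, 114), (231, 116), (234, 115), (237, 115), (240, 114), (243, 115), (246, 116), (249, 116), (252, 114), (255, 115), (258, 115), (261, 117), (264, 117), (267, 110), (270, 109), (273, 112), (276, 111), (279, 110), (282, 110), (285, 109), (288, 111), (291, 110), (294, 156), (297, 178), (300, 153), (303, 166), (306, 168), (309, 167)]
0.89 [[0.405, -0.457], [0.391, -0.352], [0.516, -0.346], [0.533, -0.46]]
(320, 200) [ 0.4949 -0.1757  0.18  ]
(326, 200) [ 0.4953 -0.1696  0.18  ]
(332, 270) [ 0.5733 -0.1675  0.18  ]
```

```bash
python3 - <<'E'
from h import *
plan(cur(),pose([.539,-.173,.18],86.5))
E
```

```text
7 rows travel [-0.0055, 0.0004, 0.0341] rot [0.0002, -0.0004, 0.0001]
```

```bash
python3 -m handwheel '[{"travel":[-0.0055,0.0004,0.0341],"rot":[0.0002,-0.0004,0]},{"travel":[-0.0055,0.0004,0.0341],"rot":[0.0002,-0.0004,0]},{"travel":[-0.0055,0.0004,0.0341],"rot":[0.0002,-0.0004,0]},{"travel":[-0.0055,0.0004,0.0341],"rot":[0.0002,-0.0004,0]},{"travel":[-0.0055,0.0004,0.0341],"rot":[0.0002,-0.0004,0]},{"travel":[-0.0055,0.0004,0.0341],"rot":[0.0002,-0.0004,0]},{"travel":[-0.0055,0.0004,0.0341],"rot":[0.0002,-0.0004,0]},{"travel":[0,0,0],"rot":[0,0,0]},{"travel":[0,0,0],"rot":[0,0,0]}]' && python3 -m handwheel '[{"travel":[0,0,0],"rot":[0,0,0]},{"travel":[0,0,0],"rot":[0,0,0]},{"travel":[0,0,0],"rot":[0,0,0]},{"travel":[0,0,0],"rot":[0,0,0]},{"travel":[0,0,0],"rot":[0,0,0]},{"travel":[0,0,0],"rot":[0,0,0]},{"travel":[0,0,0],"rot":[0,0,0]},{"travel":[0,0,0],"rot":[0,0,0]},{"travel":[0,0,0],"rot":[0,0,0]},{"travel":[0,0,0],"rot":[0,0,0]}]' 0.0
```

```text
time: 6.85
tcp_pos: [0.5377, -0.1728, 0.1778]
tool_rot: [0.03, 1.0, 0.001, -0.003]
wrist_force: [0.1, 0.1, 0.4]
opening: 0.0854
grip_force: 0.0
time: 7.68
tcp_pos: [0.5388, -0.1738, 0.1793]
tool_rot: [0.03, 1.0, -0.0, -0.0]
wrist_force: [-2.0, -3.0, 6.2]
opening: 0.0184
grip_force: 58.5
```

```bash
python3 -m handwheel '[{"travel":[0,0,-0.006],"rot":[0,0,0]},{"travel":[0,0,-0.012],"rot":[0,0,0]},{"travel":[0,0,-0.015],"rot":[0,0,0]},{"travel":[0,0,-0.015],"rot":[0,0,0]},{"travel":[0,0,-0.015],"rot":[0,0,0]},{"travel":[0,0,-0.01],"rot":[0,0,0]},{"travel":[0,0,0],"rot":[0,0,0]},{"travel":[0,0,0],"rot":[0,0,0]}]'; python3 - <<'E'
from h import *
s=arm.read_state();print(s['moment'])
T=cur();print(T.round(3));U=pose([.372,-.256,.25],86.5);plan(T,U,.03);D=pose([.372,-.256,.158],86.5);plan(U,D,.012)
E
```

```text
time: 8.35
tcp_pos: [0.5387, -0.1731, 0.251]
tool_rot: [0.03, 1.0, 0.0, -0.001]
wrist_force: [0.4, 0.4, -7.7]
opening: 0.0183
grip_force: 59.2
[-0.03714847 -0.10924503  0.02429222]
[[-0.998  0.06  -0.002  0.539]
 [ 0.06   0.998  0.001 -0.173]
 [ 0.002  0.001 -1.     0.251]
 [ 0.     0.     0.     1.   ]]
7 rows travel [0.0231, -0.0133, 0.0002] rot [0.0001, -0.0004, 0.0001]
8 rows travel [0.0, 0.0, 0.0115] rot [0.0, 0.0, 0.0]
```

```bash
python3 -m handwheel '[{"travel":[0.012,-0.007,0],"rot":[0,0,0]},{"travel":[0.023,-0.0133,0],"rot":[0,0,0]},{"travel":[0.023,-0.0133,0],"rot":[0,0,0]},{"travel":[0.023,-0.0133,0],"rot":[0,0,0]},{"travel":[0.023,-0.0133,0],"rot":[0,0,0]},{"travel":[0.023,-0.0133,0],"rot":[0,0,0]},{"travel":[0.023,-0.0133,0],"rot":[0,0,0]},{"travel":[0.012,-0.007,0.005],"rot":[0,0,0]},{"travel":[0,0,0.012],"rot":[0,0,0]},{"travel":[0,0,0.015],"rot":[0,0,0]},{"travel":[0,0,0.015],"rot":[0,0,0]},{"travel":[0,0,0.015],"rot":[0,0,0]},{"travel":[0,0,0.015],"rot":[0,0,0]},{"travel":[0,0,0.008],"rot":[0,0,0]},{"travel":[0,0,0.003],"rot":[0,0,0]},{"travel":[0,0,0],"rot":[0,0,0]},{"travel":[0,0,0],"rot":[0,0,0]}]'
```

```text
time: 9.77
tcp_pos: [0.3712, -0.2571, 0.164]
tool_rot: [0.03, 1.0, 0.0, -0.001]
wrist_force: [0.7, 0.4, -7.7]
opening: 0.0185
grip_force: 59.1
```

```bash
python3 -m handwheel '[{"travel":[0,0,0.003],"rot":[0,0,0]},{"travel":[0,0,0.002],"rot":[0,0,0]},{"travel":[0,0,0.001],"rot":[0,0,0]},{"travel":[0,0,0.001],"rot":[0,0,0]},{"travel":[0,0,0],"rot":[0,0,0]}]'
```

```text
time: 10.18
tcp_pos: [0.3713, -0.2577, 0.1575]
tool_rot: [0.03, 1.0, -0.001, -0.001]
wrist_force: [-3.2, -2.6, 1.3]
opening: 0.0181
grip_force: 60.2
```

```bash
python3 -m handwheel '[{"travel":[0,0,0],"rot":[0,0,0]},{"travel":[0,0,0],"rot":[0,0,0]},{"travel":[0,0,0],"rot":[0,0,0]},{"travel":[0,0,0],"rot":[0,0,0]},{"travel":[0,0,0],"rot":[0,0,0]},{"travel":[0,0,0],"rot":[0,0,0]},{"travel":[0,0,-0.02],"rot":[0,0,0]},{"travel":[0,0,-0.04],"rot":[0,0,0]},{"travel":[0,0,-0.04],"rot":[0,0,0]},{"travel":[0,0,-0.04],"rot":[0,0,0]},{"travel":[0,0,-0.03],"rot":[0,0,0]},{"travel":[0,0,0],"rot":[0,0,0]}]' 0.085; python3 - <<'E'
from h import *
T=cur();P=pose([.47,-.17,.30],-3.5,40);plan(T,P)
Q=pose([.555,-.174,.20],-3.5,40);plan(P,Q)
E
```

```text
time: 11.18
tcp_pos: [0.3731, -0.2581, 0.3325]
tool_rot: [0.03, 1.0, -0.002, 0.003]
wrist_force: [-0.1, 0.4, 0.1]
opening: 0.0852
grip_force: 0.0
16 rows travel [0.0001, 0.0081, 0.0049] rot [-0.0341, -0.0337, 0.094]
4 rows travel [0.0003, 0.0002, 0.0328] rot [0.0, 0.0, 0.0]
```

```bash
python3 -m handwheel '[{"travel":[0.0001,0.0081,0.0049],"rot":[-0.0341,-0.0337,0.094]},{"travel":[0.0001,0.0081,0.0049],"rot":[-0.0341,-0.0337,0.094]},{"travel":[0.0001,0.0081,0.0049],"rot":[-0.0341,-0.0337,0.094]},{"travel":[0.0001,0.0081,0.0049],"rot":[-0.0341,-0.0337,0.094]},{"travel":[0.0001,0.0081,0.0049],"rot":[-0.0341,-0.0337,0.094]},{"travel":[0.0001,0.0081,0.0049],"rot":[-0.0341,-0.0337,0.094]},{"travel":[0.0001,0.0081,0.0049],"rot":[-0.0341,-0.0337,0.094]},{"travel":[0.0001,0.0081,0.0049],"rot":[-0.0341,-0.0337,0.094]},{"travel":[0.0001,0.0081,0.0049],"rot":[-0.0341,-0.0337,0.094]},{"travel":[0.0001,0.0081,0.0049],"rot":[-0.0341,-0.0337,0.094]},{"travel":[0.0001,0.0081,0.0049],"rot":[-0.0341,-0.0337,0.094]},{"travel":[0.0001,0.0081,0.0049],"rot":[-0.0341,-0.0337,0.094]},{"travel":[0.0001,0.0081,0.0049],"rot":[-0.0341,-0.0337,0.094]},{"travel":[0.0001,0.0081,0.0049],"rot":[-0.0341,-0.0337,0.094]},{"travel":[0.0001,0.0081,0.0049],"rot":[-0.0341,-0.0337,0.094]},{"travel":[0.0001,0.0081,0.0049],"rot":[-0.0341,-0.0337,0.094]},{"travel":[0,0,0.02],"rot":[0,0,0]},{"travel":[0,0,0.02],"rot":[0,0,0]},{"travel":[0,0,0],"rot":[0,0,0]},{"travel":[0,0,0],"rot":[0,0,0]}]'; python3 - <<'E'
from h import *
s=arm.read_state();T=cur();print(T.round(3),np.round(s['joint_pos'],2))
w=vision.snapshot('wrist');E=ext(w,s);save(w,'w3.png')
d=finder.cut_out(w,'shaft')
for k in d[:2]: print(k['conf'],k['box'])
t=vision.snapshot('top');save(t,'top3.png')
for n in ['shaft','tote']:
    for k in finder.cut_out(t,n)[:2]: print(n,k['conf'],k['box'],[np.round(onz(q,.098,t,ext(t))[:2],3).tolist() for q in cv2.boxPoints(cv2.minAreaRect(cv2.findNonZero(k['mask'].astype(np.uint8))))])
i=w['image'].copy()
a=np.radians(-3.5);ax=np.array([-np.sin(a),np.cos(a),0])
c=np.array([.6408,-.179,.098])
q=proj(np.array([c+ax*v for v in (-.08,-.06,.06,.08,0)]),w,E);print(q.round())
for u in q: cv2.circle(i,tuple(int(x) for x in u),3,(255,0,0),-1)
w['image']=i;save(w,'w3o.png')
E
```

```text
time: 12.85
tcp_pos: [0.4928, -0.1693, 0.2623]
tool_rot: [0.686, 0.645, 0.233, 0.244]
wrist_force: [-0.2, -0.4, 0.8]
opening: 0.0848
grip_force: 0.0
[[ 0.06   0.771  0.634  0.493]
 [ 0.998 -0.05  -0.034 -0.169]
 [ 0.006  0.635 -0.772  0.262]
 [ 0.     0.     0.     1.   ]] [-0.48 -0.17 -0.66  0.44  0.26  1.25]
0.9 [313.5, 127.8, 346.0, 290.0]
shaft 0.63 [241.3, 162.3, 329.9, 185.7] [[0.628, -0.102], [0.661, -0.103], [0.646, -0.262], [0.613, -0.259]]
shaft 0.37 [186.5, 12.9, 368.0, 281.7] [[0.466, 0.009], [0.966, -0.01], [0.927, -0.351], [0.437, -0.3]]
tote 0.66 [292.6, 285.5, 361.3, 368.2] [[0.301, -0.199], [0.445, -0.206], [0.438, -0.322], [0.295, -0.311]]
[[334. 284.]
 [334. 267.]
 [335. 147.]
 [335. 125.]
 [334. 210.]]
```

View pics/w3o.png

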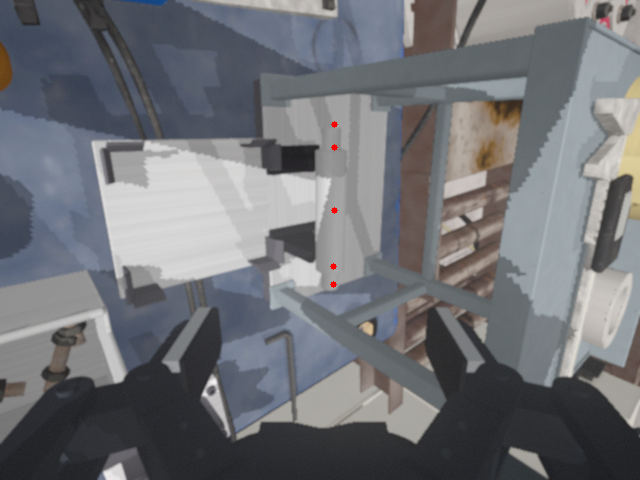

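```bash
python3 - <<'E'
from h import *
plan(cur(),pose([.638,-.1825,.098],-3.5,40),.03)
E
```

```text
8 rows travel [-0.0005, 0.0006, 0.0276] rot [-0.0008, -0.0004, -0.0004]
```

```bash
python3 -m handwheel '[{"travel":[-0.0005,0.0006,0.0276],"rot":[-0.0008,-0.0004,-0.0004]},{"travel":[-0.0005,0.0006,0.0276],"rot":[-0.0008,-0.0004,-0.0004]},{"travel":[-0.0005,0.0006,0.0276],"rot":[-0.0008,-0.0004,-0.0004]},{"travel":[-0.0005,0.0006,0.0276],"rot":[-0.0008,-0.0004,-0.0004]},{"travel":[-0.0005,0.0006,0.0276],"rot":[-0.0008,-0.0004,-0.0004]},{"travel":[-0.0005,0.0006,0.0276],"rot":[-0.0008,-0.0004,-0.0004]},{"travel":[-0.0005,0.0006,0.0276],"rot":[-0.0008,-0.0004,-0.0004]},{"travel":[-0.0005,0.0006,0.0276],"rot":[-0.0008,-0.0004,-0.0004]},{"travel":[0,0,0],"rot":[0,0,0]},{"travel":[0,0,0],"rot":[0,0,0]}]' && python3 -m handwheel '[{"travel":[0,0,0],"rot":[0,0,0]},{"travel":[0,0,0],"rot":[0,0,0]},{"travel":[0,0,0],"rot":[0,0,0]},{"travel":[0,0,0],"rot":[0,0,0]},{"travel":[0,0,0],"rot":[0,0,0]}]' 0.040; python3 - <<'E'
from h import *
s=arm.read_state();w=vision.snapshot('wrist');E=ext(w,s);save(w,'w4.png')
for k in finder.cut_out(w,'shaft')[:2]: print(k['conf'],k['box'])
c=np.array([.638,-.1825,.098]);a=np.radians(-3.5);ax=np.array([-np.sin(a),np.cos(a),0])
print(proj(np.array([c+ax*v for v in (-.08,-.06,.06,.08,0)]),w,E).round())
E
```

```text
time: 13.93
tcp_pos: [0.6375, -0.1822, 0.0954]
tool_rot: [0.685, 0.644, 0.234, 0.247]
wrist_force: [-0.8, 1.0, 0.6]
opening: 0.0851
grip_force: 0.0
time: 14.35
tcp_pos: [0.6377, -0.1824, 0.0979]
tool_rot: [0.684, 0.644, 0.234, 0.249]
wrist_force: [-0.9, -0.0, 0.4]
opening: 0.0395
grip_force: 0.0
0.93 [276.2, 116.3, 362.2, 428.4]
[[325. 484.]
 [325. 451.]
 [326. 183.]
 [326. 122.]
 [326. 335.]]
```

```bash
python3 -m handwheel '[{"travel":[0,0,0],"rot":[0,0,0]},{"travel":[0,0,0],"rot":[0,0,0]},{"travel":[0,0,0],"rot":[0,0,0]},{"travel":[0,0,0],"rot":[0,0,0]},{"travel":[0,0,0],"rot":[0,0,0]},{"travel":[0,0,0],"rot":[0,0,0]},{"travel":[0,0,0],"rot":[0,0,0]}]' 0 && python3 -m handwheel '[{"travel":[0,0.003,-0.0035],"rot":[0,0,0]},{"travel":[0,0.0045,-0.0055],"rot":[0,0,0]},{"travel":[0,0.0045,-0.0055],"rot":[0,0,0]},{"travel":[0,0.003,-0.0055],"rot":[0,0,0]},{"travel":[0,0,-0.012],"rot":[0,0,0]},{"travel":[0,0,-0.02],"rot":[0,0,0]},{"travel":[0,0,-0.025],"rot":[0,0,0]},{"travel":[0,0,-0.025],"rot":[0,0,0]},{"travel":[0,0,-0.025],"rot":[0,0,0]},{"travel":[0,0,-0.025],"rot":[0,0,0]},{"travel":[0,0,-0.02],"rot":[0,0,0]},{"travel":[0,0,-0.01],"rot":[0,0,0]},{"travel":[0,0,0],"rot":[0,0,0]},{"travel":[0,0,0],"rot":[0,0,0]}]'; python3 - <<'E'
from h import *
s=arm.read_state();T=cur();print(T.round(3),s['moment'])
w=vision.snapshot('wrist');save(w,'w5.png')
for k in finder.cut_out(w,'shaft')[:2]: print(k['conf'],k['box'])
E=ext(w,s);print(proj(np.array([T[:3,3]+T[:3,0]*v for v in (-.08,-.06,.06,.08,0)]),w,E).round())
E
```

```text
time: 15.03
tcp_pos: [0.6373, -0.1823, 0.0972]
tool_rot: [0.684, 0.644, 0.234, 0.249]
wrist_force: [-8.1, 1.3, 7.3]
opening: 0.0289
grip_force: 58.2
time: 16.2
tcp_pos: [0.5323, -0.176, 0.2467]
tool_rot: [0.684, 0.644, 0.234, 0.249]
wrist_force: [0.3, -0.1, -9.5]
opening: 0.0285
grip_force: 60.6
[[ 0.061  0.765  0.642  0.532]
 [ 0.998 -0.046 -0.039 -0.176]
 [-0.     0.643 -0.766  0.247]
 [ 0.     0.     0.     1.   ]] [0.08667059 1.6443407  0.0221564 ]
0.63 [279.5, 118.8, 364.5, 428.5]
[[325. 484.]
 [325. 451.]
 [325. 183.]
 [325. 122.]
 [325. 335.]]
```

View pics/w5.png

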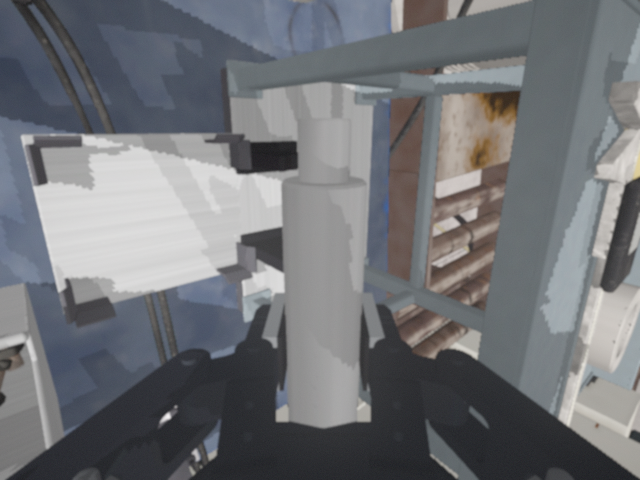

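```bash
python3 - <<'E'
from h import *
s=arm.read_state();T=cur();w=vision.snapshot('wrist');E=ext(w,s)
g=cv2.cvtColor(w['image'],cv2.COLOR_RGB2GRAY)
print('col325',[(v,int(g[v,325])) for v in list(range(108,126))+list(range(170,192))])
for o in (-.003,0,.003):
  P=[(.08+o,0,-.009),(.06+o,0,-.015),(.06+o,.015,0),(.08+o,.009,0)]
  print(o,proj(np.array([(T@[*q,1])[:3] for q in P]),w,E).round(1).tolist())
# fixture from top and wrist estimates
t=vision.snapshot('top');Et=ext(t);m=finder.cut_out(t,'fixture')[0]
print(m['conf'],[np.round(onz(q,.032,t,Et)[:2],4).tolist() for q in cv2.boxPoints(cv2.minAreaRect(cv2.findNonZero(m['mask'].astype(np.uint8))))])
P=pose([.46,-.40,.25],-87.5,0);plan(T,P)
E
```

```text
col325 [(108, 164), (109, 165), (110, 164), (111, 164), (112, 164), (113, 166), (114, 165), (115, 163), (116, 164), (117, 163), (118, 159), (119, 159), (120, 162), (121, 165), (122, 166), (123, 166), (124, 167), (125, 166), (170, 155), (171, 154), (172, 155), (173, 154), (174, 154), (175, 155), (176, 154), (177, 154), (178, 155), (179, 154), (180, 154), (181, 154), (182, 150), (183, 145), (184, 136), (185, 134), (186, 139), (187, 145), (188, 148), (189, 151), (190, 152), (191, 152)]
-0.003 [[325.6, 132.4], [325.6, 200.9], [368.6, 192.0], [352.7, 131.7]]
0 [[325.6, 122.1], [325.6, 191.2], [368.9, 183.3], [353.0, 122.1]]
0.003 [[325.6, 111.5], [325.6, 181.3], [369.3, 174.5], [353.2, 112.4]]
0.59 [[0.5198, -0.3549], [0.5261, -0.4438], [0.4021, -0.4476], [0.396, -0.3609]]
15 rows travel [-0.0154, 0.0075, 0.0011] rot [0.0376, -0.034, 0.0935]
```

```bash
python3 -m handwheel '[{"travel":[-0.0154,0.0075,0.0011],"rot":[0.0376,-0.034,0.0935]},{"travel":[-0.0154,0.0075,0.0011],"rot":[0.0376,-0.034,0.0935]},{"travel":[-0.0154,0.0075,0.0011],"rot":[0.0376,-0.034,0.0935]},{"travel":[-0.0154,0.0075,0.0011],"rot":[0.0376,-0.034,0.0935]},{"travel":[-0.0154,0.0075,0.0011],"rot":[0.0376,-0.034,0.0935]},{"travel":[-0.0154,0.0075,0.0011],"rot":[0.0376,-0.034,0.0935]},{"travel":[-0.0154,0.0075,0.0011],"rot":[0.0376,-0.034,0.0935]},{"travel":[-0.0154,0.0075,0.0011],"rot":[0.0376,-0.034,0.0935]},{"travel":[-0.0154,0.0075,0.0011],"rot":[0.0376,-0.034,0.0935]},{"travel":[-0.0154,0.0075,0.0011],"rot":[0.0376,-0.034,0.0935]},{"travel":[-0.0154,0.0075,0.0011],"rot":[0.0376,-0.034,0.0935]},{"travel":[-0.0154,0.0075,0.0011],"rot":[0.0376,-0.034,0.0935]},{"travel":[-0.0154,0.0075,0.0011],"rot":[0.0376,-0.034,0.0935]},{"travel":[-0.0154,0.0075,0.0011],"rot":[0.0376,-0.034,0.0935]},{"travel":[-0.0154,0.0075,0.0011],"rot":[0.0376,-0.034,0.0935]},{"travel":[0,0,0],"rot":[0,0,0]},{"travel":[0,0,0],"rot":[0,0,0]}]'; python3 - <<'E'
from h import *
s=arm.read_state();T=cur();print(T.round(4),s['joint_pos'].round(2) if hasattr(s['joint_pos'],'round') else s['joint_pos'])
w=vision.snapshot('wrist');E=ext(w,s);i=w['image'].copy()
a=np.radians(2.4);X=np.array([np.cos(a),np.sin(a),0]);Y=np.array([-X[1],X[0],0]);c=np.array([.461,-.401,0])
def poly(L,col):
    q=proj(np.array([c+X*p[0]+Y*p[1]+[0,0,p[2]] for p in L]),w,E).round().astype(int);cv2.polylines(i,[q.reshape(-1,1,2)],True,col,1)
poly([(x,y,.032) for x,y in [(-.06,-.043),(.06,-.043),(.06,.043),(-.06,.043)]],(255,0,0))
for b in(-.034,.034): poly([(b+x,y,.08) for x,y in [(-.01,-.03),(.01,-.03),(.01,.03),(-.01,.03)]],(0,255,0))
save(w,'w6.png');w['image']=i;save(w,'w6o.png')
E
```

```text
time: 17.87
tcp_pos: [0.4617, -0.4017, 0.2488]
tool_rot: [1.0, 0.021, 0.001, 0.0]
wrist_force: [0.8, -0.4, -9.0]
opening: 0.028
grip_force: 61.1
[[ 9.991e-01  4.250e-02  1.100e-03  4.617e-01]
 [ 4.250e-02 -9.991e-01 -4.000e-04 -4.017e-01]
 [ 1.000e-03  5.000e-04 -1.000e+00  2.488e-01]
 [ 0.000e+00  0.000e+00  0.000e+00  1.000e+00]] [-0.72  0.39  0.2   1.38  0.    2.38]
```

View pics/w6o.png

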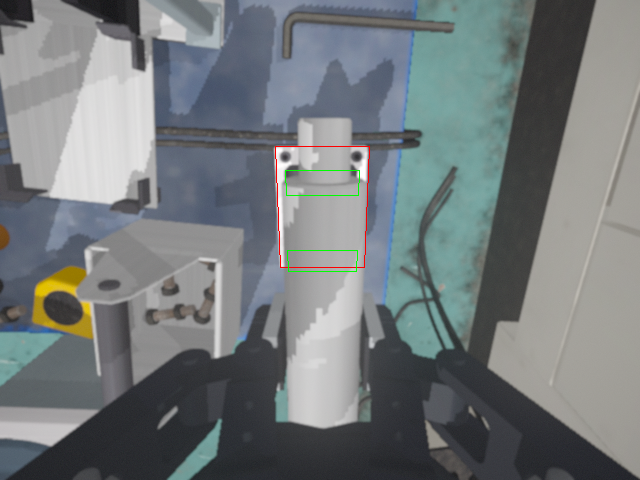

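```bash
python3 - <<'E'
import cv2,numpy as np
g=cv2.cvtColor(cv2.imread('pics/w6.png'),cv2.COLOR_BGR2GRAY)
for v in (151,165,200,230,250): print(v,'L',g[v,270:288].tolist(),'R',g[v,356:376].tolist())
for u in (282,292,362): print(u,g[138:154,u].tolist(), g[255:280,u].tolist())
E
```

```text
151 L [104, 99, 97, 123, 183, 230, 249, 254, 254, 252, 246, 233, 207, 178, 161, 161, 164, 173] R [133, 133, 139, 156, 180, 198, 208, 211, 214, 217, 210, 181, 135, 106, 105, 105, 107, 106, 108, 107]
165 L [96, 96, 93, 103, 155, 212, 242, 252, 254, 254, 253, 254, 253, 251, 249, 249, 248, 236] R [207, 209, 209, 211, 216, 227, 242, 253, 254, 243, 213, 161, 112, 102, 103, 103, 102, 107, 108, 109]
200 L [99, 99, 98, 96, 96, 106, 162, 217, 243, 251, 247, 231, 204, 182, 177, 181, 183, 186] R [176, 177, 177, 178, 177, 174, 172, 171, 168, 162, 149, 124, 104, 96, 94, 97, 97, 97, 103, 114]
230 L [98, 97, 96, 97, 99, 106, 122, 158, 207, 236, 247, 244, 223, 184, 148, 135, 137, 138] R [178, 177, 176, 175, 173, 172, 169, 167, 160, 141, 119, 109, 106, 107, 109, 113, 121, 128, 134, 134]
250 L [110, 116, 128, 136, 139, 138, 138, 141, 168, 208, 230, 234, 227, 200, 159, 137, 137, 139] R [177, 180, 184, 183, 181, 177, 174, 165, 157, 149, 147, 148, 148, 147, 148, 147, 146, 146, 146, 148]
282 [88, 89, 101, 113, 115, 106, 91, 112, 167, 207, 227, 233, 228, 207, 167, 127] [227, 229, 229, 229, 228, 229, 228, 230, 232, 237, 236, 222, 192, 161, 148, 147, 148, 148, 148, 147, 146, 144, 143, 143, 142]
292 [86, 84, 94, 103, 107, 99, 88, 113, 174, 218, 239, 242, 230, 216, 208, 206] [144, 145, 144, 144, 144, 145, 144, 146, 145, 145, 144, 144, 143, 145, 144, 147, 143, 144, 145, 144, 143, 144, 143, 144, 144]
362 [84, 80, 92, 107, 109, 101, 105, 144, 185, 205, 211, 212, 211, 208, 200, 187] [170, 170, 171, 170, 170, 171, 169, 168, 168, 169, 167, 167, 167, 166, 167, 165, 165, 164, 165, 165, 166, 164, 164, 164, 164]
```

```bash
python3 - <<'E'
from h import *
plan(cur(),pose([.4597,-.400,.095],-87.4),.028)
E
```

```text
6 rows travel [-0.0004, -0.0002, 0.0257] rot [0.0001, -0.0003, -0.0002]
```

```bash
python3 -m handwheel '[{"travel":[-0.0004,-0.0002,0.0257],"rot":[0.0001,-0.0003,-0.0002]},{"travel":[-0.0004,-0.0002,0.0257],"rot":[0.0001,-0.0003,-0.0002]},{"travel":[-0.0004,-0.0002,0.0257],"rot":[0.0001,-0.0003,-0.0002]},{"travel":[-0.0004,-0.0002,0.0257],"rot":[0.0001,-0.0003,-0.0002]},{"travel":[-0.0004,-0.0002,0.0257],"rot":[0.0001,-0.0003,-0.0002]},{"travel":[-0.0004,-0.0002,0.0197],"rot":[0.0001,-0.0003,-0.0002]},{"travel":[0,0,0.006],"rot":[0,0,0]},{"travel":[0,0,0.002],"rot":[0,0,0]},{"travel":[0,0,0.001],"rot":[0,0,0]},{"travel":[0,0,0],"rot":[0,0,0]}]';python3 -m handwheel '[{"travel":[0,0,0.003],"rot":[0,0,0]},{"travel":[0,0,0.003],"rot":[0,0,0]},{"travel":[0,0,0.002],"rot":[0,0,0]},{"travel":[0,0,0],"rot":[0,0,0]},{"travel":[0,0,0],"rot":[0,0,0]}]'; python3 -m handwheel '[{"travel":[0,0,0.001],"rot":[0,0,0]},{"travel":[0,0,0.001],"rot":[0,0,0]},{"travel":[0,0,0],"rot":[0,0,0]},{"travel":[0,0,0],"rot":[0,0,0]}]'
```

```text
time: 18.75
tcp_pos: [0.4595, -0.3997, 0.0946]
tool_rot: [1.0, 0.023, 0.001, 0.001]
wrist_force: [0.5, -0.1, -7.5]
opening: 0.0283
grip_force: 60.9
time: 19.17
tcp_pos: [0.4583, -0.3993, 0.0851]
tool_rot: [1.0, 0.022, -0.001, 0.0]
wrist_force: [1.0, -0.4, -8.6]
opening: 0.0285
grip_force: 61.1
time: 19.5
tcp_pos: [0.4584, -0.3992, 0.0831]
tool_rot: [1.0, 0.022, -0.001, 0.0]
wrist_force: [0.2, -0.5, -8.5]
opening: 0.0281
grip_force: 61.1
```

```bash
python3 -m handwheel '[{"travel":[0.001,0,0.001],"rot":[0,0,0]},{"travel":[0,0,0],"rot":[0,0,0]},{"travel":[0,0,0],"rot":[0,0,0]}]';python3 -m handwheel '[{"travel":[0,0,0.001],"rot":[0,0,0]},{"travel":[0,0,0],"rot":[0,0,0]},{"travel":[0,0,0],"rot":[0,0,0]}]'
```

```text
time: 19.75
tcp_pos: [0.4595, -0.3992, 0.0821]
tool_rot: [1.0, 0.022, -0.001, 0.0]
wrist_force: [-0.5, -0.2, -8.4]
opening: 0.0281
grip_force: 61.1
time: 20.0
tcp_pos: [0.4596, -0.3995, 0.0814]
tool_rot: [1.0, 0.022, -0.0, 0.0]
wrist_force: [-0.3, -1.8, -6.8]
opening: 0.028
grip_force: 61.6
```

Contact starts. One more step, then release slowly.

```bash
python3 -m handwheel '[{"travel":[0,0,0.0008],"rot":[0,0,0]},{"travel":[0,0,0],"rot":[0,0,0]},{"travel":[0,0,0],"rot":[0,0,0]}]';python3 -m handwheel '[{"travel":[0,0,0],"rot":[0,0,0]},{"travel":[0,0,0],"rot":[0,0,0]},{"travel":[0,0,0],"rot":[0,0,0]},{"travel":[0,0,0],"rot":[0,0,0]}]' 0.034; python3 -m handwheel '[{"travel":[0,0,0],"rot":[0,0,0]},{"travel":[0,0,0],"rot":[0,0,0]},{"travel":[0,0,-0.01],"rot":[0,0,0]},{"travel":[0,0,-0.03],"rot":[0,0,0]},{"travel":[0,0,-0.04],"rot":[0,0,0]},{"travel":[0,0,-0.04],"rot":[0,0,0]},{"travel":[0,0,-0.04],"rot":[0,0,0]},{"travel":[0,0,0],"rot":[0,0,0]},{"travel":[0,0,0],"rot":[0,0,0]}]' 0.060; python3 - <<'E'
from h import *
s=arm.read_state();T=cur();print(T.round(4))
w=vision.snapshot('wrist');E=ext(w,s);save(w,'w7.png');i=w['image']
m=finder.cut_out(w,'shaft')
for k in m[:2]:print(k['conf'],k['box'])
a=np.radians(2.6);X=np.array([np.cos(a),np.sin(a),0]);Y=np.array([-X[1],X[0],0]);c=np.array([.461,-.400,0])
def poly(L,col):
    q=proj(np.array([c+X*p[0]+Y*p[1]+[0,0,p[2]] for p in L]),w,E);print(q.round(1).tolist());cv2.polylines(i,[q.round().astype(int).reshape(-1,1,2)],True,col,1)
poly([(x,y,.032) for x,y in [(-.06,-.043),(.06,-.043),(.06,.043),(-.06,.043)]],(255,0,0))
poly([(-.06,0,.096),(.06,0,.096)],(255,0,255))
poly([(-.08,0,.09),(.08,0,.09)],(255,255,0))
cv2.imwrite('pics/w7o.png',cv2.resize(cv2.cvtColor(i[100:400,160:480],cv2.COLOR_RGB2BGR),None,fx=2,fy=2))
P=pose([.372,-.257,.30],-93.5);plan(T,P);P=pose([.372,-.257,.30],86.5);plan(T,P)
E
```

```text
time: 20.25
tcp_pos: [0.4597, -0.3997, 0.0811]
tool_rot: [1.0, 0.022, -0.0, 0.001]
wrist_force: [0.1, -2.7, 0.3]
opening: 0.028
grip_force: 62.2
time: 20.58
tcp_pos: [0.4595, -0.3992, 0.0805]
tool_rot: [1.0, 0.022, -0.0, 0.0]
wrist_force: [0.1, 0.7, -0.3]
opening: 0.0339
grip_force: 0.0
time: 21.33
tcp_pos: [0.4605, -0.4, 0.244]
tool_rot: [1.0, 0.022, 0.002, 0.002]
wrist_force: [-0.6, 0.0, -0.7]
opening: 0.06
grip_force: 0.0
[[ 0.999   0.0443  0.0034  0.4605]
 [ 0.0444 -0.999  -0.0043 -0.4   ]
 [ 0.0032  0.0044 -1.      0.244 ]
 [ 0.      0.      0.      1.    ]]
0.71 [300.1, 121.7, 340.5, 314.3]
[[364.7, 268.2], [369.4, 145.5], [274.5, 145.6], [279.6, 268.3]]
[[322.3, 297.5], [322.1, 150.6]]
[[322.3, 315.0], [322.0, 122.0]]
5 rows travel [-0.0176, -0.0286, -0.0113] rot [0.0008, -0.0007, 0.0211]
28 rows travel [0.0074, -0.0053, -0.002] rot [0.0002, 0.0002, -0.1084]
```

View pics/w7o.png

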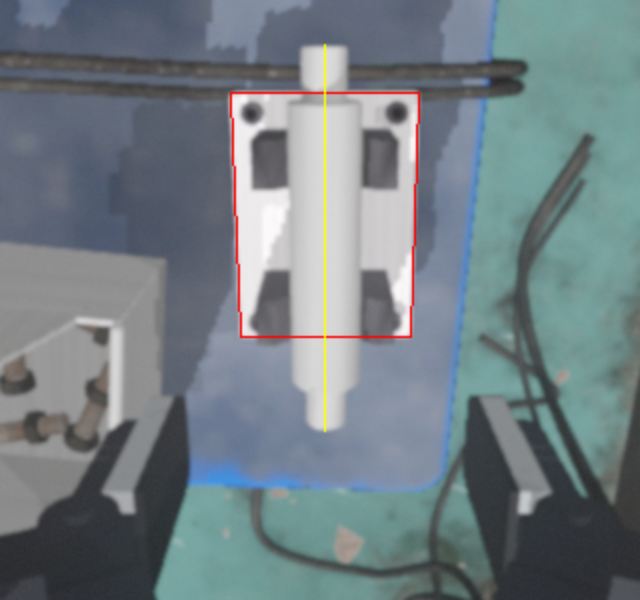

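```bash
python3 -m handwheel '[{"travel":[0.0074,-0.0053,-0.002],"rot":[0,0,-0.1084]},{"travel":[0.0074,-0.0053,-0.002],"rot":[0,0,-0.1084]},{"travel":[0.0074,-0.0053,-0.002],"rot":[0,0,-0.1084]},{"travel":[0.0074,-0.0053,-0.002],"rot":[0,0,-0.1084]},{"travel":[0.0074,-0.0053,-0.002],"rot":[0,0,-0.1084]},{"travel":[0.0074,-0.0053,-0.002],"rot":[0,0,-0.1084]},{"travel":[0.0074,-0.0053,-0.002],"rot":[0,0,-0.1084]},{"travel":[0.0074,-0.0053,-0.002],"rot":[0,0,-0.1084]},{"travel":[0.0074,-0.0053,-0.002],"rot":[0,0,-0.1084]},{"travel":[0.0074,-0.0053,-0.002],"rot":[0,0,-0.1084]},{"travel":[0.0074,-0.0053,-0.002],"rot":[0,0,-0.1084]},{"travel":[0.0074,-0.0053,-0.002],"rot":[0,0,-0.1084]},{"travel":[0.0074,-0.0053,-0.002],"rot":[0,0,-0.1084]},{"travel":[0.0074,-0.0053,-0.002],"rot":[0,0,-0.1084]}]' 0.085 && python3 -m handwheel '[{"travel":[0.0074,-0.0053,-0.002],"rot":[0,0,-0.1084]},{"travel":[0.0074,-0.0053,-0.002],"rot":[0,0,-0.1084]},{"travel":[0.0074,-0.0053,-0.002],"rot":[0,0,-0.1084]},{"travel":[0.0074,-0.0053,-0.002],"rot":[0,0,-0.1084]},{"travel":[0.0074,-0.0053,-0.002],"rot":[0,0,-0.1084]},{"travel":[0.0074,-0.0053,-0.002],"rot":[0,0,-0.1084]},{"travel":[0.0074,-0.0053,-0.002],"rot":[0,0,-0.1084]},{"travel":[0.0074,-0.0053,-0.002],"rot":[0,0,-0.1084]},{"travel":[0.0074,-0.0053,-0.002],"rot":[0,0,-0.1084]},{"travel":[0.0074,-0.0053,-0.002],"rot":[0,0,-0.1084]},{"travel":[0.0074,-0.0053,-0.002],"rot":[0,0,-0.1084]},{"travel":[0.0074,-0.0053,-0.002],"rot":[0,0,-0.1084]},{"travel":[0.0074,-0.0053,-0.002],"rot":[0,0,-0.1084]},{"travel":[0.0074,-0.0053,-0.002],"rot":[0,0,-0.1084]},{"travel":[0,0,0],"rot":[0,0,0]},{"travel":[0,0,0],"rot":[0,0,0]}]'; python3 - <<'E'
from h import *
s=arm.read_state();T=cur();print(T.round(4))
plan(T,pose([.3713,-.2577,.158],86.5),.03)
t=vision.snapshot('top');Et=ext(t)
for n,z in [('tote',.1),('oil_bottle',.05),('tape_measure',.05),('hex_key',.008)]:
  d=finder.find_in(t,n)
  if d: d=d[0]['box'];print(n,[np.round(onz(q,z,t,Et)[:2],3).tolist() for q in [d[:2],d[2:]]])
E
```

```text
time: 22.6
tcp_pos: [0.4819, -0.2849, 0.2667]
tool_rot: [0.708, 0.706, -0.001, -0.002]
wrist_force: [-0.2, 0.0, -0.2]
opening: 0.0851
grip_force: 0.0
time: 23.93
tcp_pos: [0.3703, -0.2567, 0.2955]
tool_rot: [0.033, 0.999, 0.0, -0.001]
wrist_force: [0.0, 0.3, 0.8]
opening: 0.0849
grip_force: 0.0
[[-9.978e-01  6.630e-02 -2.300e-03  3.703e-01]
 [ 6.630e-02  9.978e-01  7.000e-04 -2.567e-01]
 [ 2.400e-03  6.000e-04 -1.000e+00  2.955e-01]
 [ 0.000e+00  0.000e+00  0.000e+00  1.000e+00]]
5 rows travel [-0.0003, -0.0002, 0.0275] rot [0.0001, -0.0005, -0.0011]
tape_measure [[0.99, 0.031], [0.61, -0.341]]
hex_key [[0.637, -0.362], [0.608, -0.508]]
```

```bash
python3 -m handwheel '[{"travel":[-0.0003,-0.0002,0.0275],"rot":[0,-0.0005,-0.0011]},{"travel":[-0.0003,-0.0002,0.0275],"rot":[0,-0.0005,-0.0011]},{"travel":[-0.0003,-0.0002,0.0275],"rot":[0,-0.0005,-0.0011]},{"travel":[-0.0003,-0.0002,0.0275],"rot":[0,-0.0005,-0.0011]},{"travel":[-0.0003,-0.0002,0.0275],"rot":[0,-0.0005,-0.0011]},{"travel":[0,0,0],"rot":[0,0,0]},{"travel":[0,0,0],"rot":[0,0,0]}]' && python3 -m handwheel '[{"travel":[0,0,0],"rot":[0,0,0]},{"travel":[0,0,0],"rot":[0,0,0]},{"travel":[0,0,0],"rot":[0,0,0]},{"travel":[0,0,0],"rot":[0,0,0]},{"travel":[0,0,0],"rot":[0,0,0]},{"travel":[0,0,0],"rot":[0,0,0]},{"travel":[0,0,0],"rot":[0,0,0]},{"travel":[0,0,0],"rot":[0,0,0]},{"travel":[0,0,0],"rot":[0,0,0]},{"travel":[0,0,0],"rot":[0,0,0]}]' 0.0 && python3 -m handwheel '[{"travel":[0,0,-0.004],"rot":[0,0,0]},{"travel":[0,0,-0.01],"rot":[0,0,0]},{"travel":[0,0,-0.018],"rot":[0,0,0]},{"travel":[0,0,-0.02],"rot":[0,0,0]},{"travel":[0,0,-0.02],"rot":[0,0,0]},{"travel":[0,0,-0.015],"rot":[0,0,0]},{"travel":[0,0,-0.005],"rot":[0,0,0]},{"travel":[0,0,0],"rot":[0,0,0]},{"travel":[0,0,0],"rot":[0,0,0]}]'; python3 - <<'E'
from h import *
T=cur();print(T.round(4));H=pose([.5388,-.1735,.25],86.5);plan(T,H,.026)
E
```

```text
time: 24.77
tcp_pos: [0.3716, -0.2574, 0.1584]
tool_rot: [0.028, 1.0, 0.001, -0.0]
wrist_force: [-0.5, 0.8, 0.3]
opening: 0.0847
grip_force: 0.0
time: 25.6
tcp_pos: [0.3724, -0.2582, 0.1597]
tool_rot: [0.028, 1.0, -0.001, 0.001]
wrist_force: [-1.0, 1.4, 6.3]
opening: 0.0184
grip_force: 58.3
time: 26.35
tcp_pos: [0.3716, -0.2577, 0.25]
tool_rot: [0.028, 1.0, 0.0, 0.0]
wrist_force: [-0.5, 0.3, -8.4]
opening: 0.0181
grip_force: 59.3
[[-9.984e-01  5.650e-02  4.000e-04  3.716e-01]
 [ 5.650e-02  9.984e-01  2.000e-04 -2.577e-01]
 [-3.000e-04  2.000e-04 -1.000e+00  2.500e-01]
 [ 0.000e+00  0.000e+00  0.000e+00  1.000e+00]]
8 rows travel [-0.0202, 0.0117, 0.0] rot [0.0, 0.0, 0.0006]
```

```bash
python3 -m handwheel '[{"travel":[-0.0102,0.0057,0],"rot":[0,0,0.0005]},{"travel":[-0.0202,0.0117,0],"rot":[0,0,0.0005]},{"travel":[-0.0202,0.0117,0],"rot":[0,0,0.0005]},{"travel":[-0.0202,0.0117,0],"rot":[0,0,0.0005]},{"travel":[-0.0202,0.0117,0],"rot":[0,0,0.0005]},{"travel":[-0.0202,0.0117,0],"rot":[0,0,0.0005]},{"travel":[-0.0202,0.0117,0],"rot":[0,0,0.0005]},{"travel":[-0.0202,0.0117,0],"rot":[0,0,0.0005]},{"travel":[-0.0105,0.006,0],"rot":[0,0,0.0005]},{"travel":[0,0,0],"rot":[0,0,0]},{"travel":[0,0,0],"rot":[0,0,0]},{"travel":[0,0,0],"rot":[0,0,0]}]'; python3 - <<'E'
from h import *
T=cur();print(T.round(4));plan(T,pose([.5394,-.1736,.21],86.55),.014)
E
```

```text
time: 27.35
tcp_pos: [0.5384, -0.1739, 0.2501]
tool_rot: [0.03, 1.0, -0.0, -0.001]
wrist_force: [-0.8, -0.3, -8.6]
opening: 0.0183
grip_force: 59.2
[[-9.981e-01  6.100e-02 -1.000e-03  5.384e-01]
 [ 6.100e-02  9.981e-01 -2.000e-04 -1.739e-01]
 [ 1.000e-03 -2.000e-04 -1.000e+00  2.501e-01]
 [ 0.000e+00  0.000e+00  0.000e+00  1.000e+00]]
3 rows travel [-0.0003, 0.0001, 0.0134] rot [-0.0001, -0.0003, -0.0003]
```

```bash
python3 -m handwheel '[{"travel":[-0.0005,0.0001,0.01],"rot":[0,0,0]},{"travel":[-0.0003,0.0001,0.012],"rot":[0,0,0]},{"travel":[0,0,0.01],"rot":[0,0,0]},{"travel":[0,0,0.008],"rot":[0,0,0]},{"travel":[0,0,0],"rot":[0,0,0]},{"travel":[0,0,0],"rot":[0,0,0]}]' && python3 -m handwheel '[{"travel":[0,0,0.005],"rot":[0,0,0]},{"travel":[0,0,0.005],"rot":[0,0,0]},{"travel":[0,0,0.005],"rot":[0,0,0]},{"travel":[0,0,0.005],"rot":[0,0,0]},{"travel":[0,0,0.003],"rot":[0,0,0]},{"travel":[0,0,0],"rot":[0,0,0]},{"travel":[0,0,0],"rot":[0,0,0]}]'
```

```text
time: 27.85
tcp_pos: [0.5396, -0.174, 0.2106]
tool_rot: [0.031, 1.0, -0.0, 0.0]
wrist_force: [-0.2, -0.2, -6.7]
opening: 0.0185
grip_force: 59.0
time: 28.43
tcp_pos: [0.5401, -0.1738, 0.1879]
tool_rot: [0.031, 1.0, -0.0, 0.001]
wrist_force: [-0.1, 0.5, -7.7]
opening: 0.0179
grip_force: 59.3
```

```bash
python3 -m handwheel '[{"travel":[0,0,0.003],"rot":[0,0,0]},{"travel":[0,0,0.002],"rot":[0,0,0]},{"travel":[0,0,0.001],"rot":[0,0,0]},{"travel":[0,0,0],"rot":[0,0,0]},{"travel":[0,0,0],"rot":[0,0,0]}]';  python3 -m handwheel '[{"travel":[0,0,0.001],"rot":[0,0,0]},{"travel":[0,0,0],"rot":[0,0,0]},{"travel":[0,0,0],"rot":[0,0,0]}]'
```

```text
time: 28.85
tcp_pos: [0.5402, -0.1739, 0.1821]
tool_rot: [0.031, 1.0, -0.0, 0.001]
wrist_force: [-0.4, 0.4, -7.9]
opening: 0.018
grip_force: 59.5
time: 29.1
tcp_pos: [0.5405, -0.1739, 0.1818]
tool_rot: [0.03, 1.0, -0.0, 0.001]
wrist_force: [-1.4, 0.2, 1.9]
opening: 0.0178
grip_force: 60.1
```

Seated (force reversed at the expected height). Release and rise, back off toward the robot.

```bash
python3 -m handwheel '[{"travel":[0,0,0],"rot":[0,0,0]},{"travel":[0,0,0],"rot":[0,0,0]},{"travel":[0,0,0],"rot":[0,0,0]},{"travel":[0,0,0],"rot":[0,0,0]},{"travel":[0,0,0],"rot":[0,0,0]},{"travel":[0,0,0],"rot":[0,0,0]},{"travel":[0,0,-0.02],"rot":[0,0,0]},{"travel":[0,0,-0.04],"rot":[0,0,0]},{"travel":[0,0,-0.04],"rot":[0,0,0]},{"travel":[0,0,-0.04],"rot":[0,0,0]},{"travel":[0.01,0,-0.04],"rot":[0,0,0]},{"travel":[0.02,0,-0.03],"rot":[0,0,0]},{"travel":[0.01,0,-0.02],"rot":[0,0,0]},{"travel":[0,0,0],"rot":[0,0,0]},{"travel":[0,0,0],"rot":[0,0,0]}]' 0.085; python3 - <<'E'
from h import *
s=arm.read_state();w=vision.snapshot('wrist');E=ext(w,s)
a=np.radians(-3.5);T=np.eye(4);T[:2,:2]=[[np.cos(a),-np.sin(a)],[np.sin(a),np.cos(a)]];T[:3,3]=[.539,-.173,0];i=w['image']
def line(P,c):
    q=proj(np.array([(T@[*x,1])[:3] for x in P]),w,E).round().astype(int);cv2.polylines(i,[q.reshape(-1,1,2)],False,c,1)
line([(-.065,0,.18),(.065,0,.18)],(255,0,0))
line([(-.065,-.055,.114),(.065,-.055,.114),(.065,.055,.114),(-.065,.055,.114),(-.065,-.055,.114)],(0,255,0))
cv2.imwrite('pics/w8o.png',cv2.cvtColor(i,cv2.COLOR_RGB2BGR))
E
```

```text
time: 30.35
tcp_pos: [0.5001, -0.1715, 0.4122]
tool_rot: [0.031, 1.0, -0.001, 0.002]
wrist_force: [0.6, 0.4, -0.7]
opening: 0.0847
grip_force: 0.0
```

View pics/w8o.png

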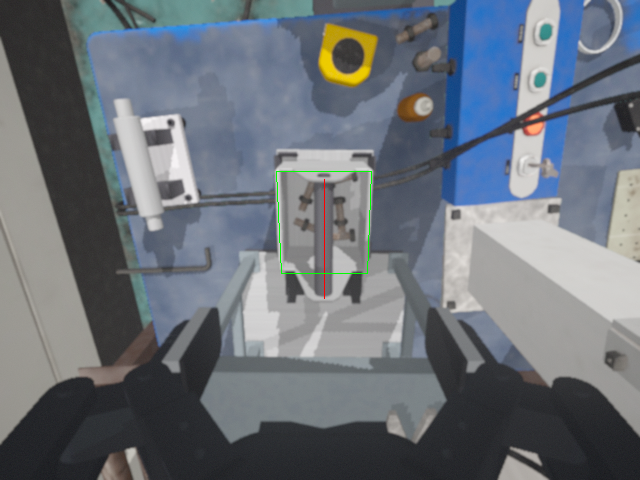

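The picture shows the tote flat in its bay (rim at about 278–371, 168–272, tube at u≈324, on the model). The shaft lies across both V-blocks at about (138,165), and the bottle, tape measure and hex key are where they were.

```bash
python3 -c "
from cell import workorder
print(workorder.close_job())"
```

```text
the job is handed in; nothing more can be done
None
```

The job is handed in at about 30 s of robot time: the shaft lies in both V-blocks, centred to about 1 mm, the tote is back flat in its bay the same way round, and the bystanders look undisturbed (last wrist picture).

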